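Set four cut pipe stubs out on the manifold header in the order of the rack

TASK

The four pipe stubs stand on the saw's set-out rack in the order in which they are to be tacked on to the square header in front of it. Move them over one by one, keeping the same left-to-right order, so that each stands upright and flat on the header over the turned aluminium centring plug that fits its bore. Set them down rather than dropping them, let go of them all, and leave the tape measure and the welding magnet where they lie.

Things in the scene. Friction and masses are not known exactly. Their poses are not given: they have to be found in the camera images.
- stub_a: loose steel pipe stub, thinnest of four: 27 mm outside, bore 21.7 mm, 85 mm long, under 0.4 kg. It starts upright over a 10 mm pin of the saw rack (fixed low steel bar, top 30 mm above the table; four pins in a row, 68 mm apart, 45 mm high above the bar). Origin: centre of its lower end; z up along the pipe. Grip it near its top, fingers across the row.
- stub_b: loose steel pipe stub, second thinnest of four: 34 mm outside, bore 27.3 mm, 75 mm long, under 0.4 kg. It starts upright over a 10 mm pin of the saw rack (fixed low steel bar, top 30 mm above the table; four pins in a row, 68 mm apart, 45 mm high above the bar). Origin: centre of its lower end; z up along the pipe. Grip it near its top, fingers across the row.
- stub_c: loose steel pipe stub, second thickest of four: 42 mm outside, bore 36 mm, 65 mm long, under 0.4 kg. It starts upright over a 10 mm pin of the saw rack (fixed low steel bar, top 30 mm above the table; four pins in a row, 68 mm apart, 45 mm high above the bar). Origin: centre of its lower end; z up along the pipe. Grip it near its top, fingers across the row.
- stub_d: loose steel pipe stub, thickest of four: 48 mm outside, bore 41.9 mm, 70 mm long, under 0.4 kg. It starts upright over a 10 mm pin of the saw rack (fixed low steel bar, top 30 mm above the table; four pins in a row, 68 mm apart, 45 mm high above the bar). Origin: centre of its lower end; z up along the pipe. Grip it near its top, fingers across the row.
- plug_a: turned aluminium centring plug for stub_a, fixed on the header (fixed square steel tube 60 mm wide, 284 mm long, top 72 mm above the table, parallel to the saw rack, nearer to the robot). 16 mm thick for 10 mm, then a bullet nose that narrows to 6 mm at 30 mm height. Four plugs, 68 mm apart, in the row order of their stubs. Origin: centre of its foot on the header's top; z up.
- plug_b: turned aluminium centring plug for stub_b, fixed on the header (fixed square steel tube 60 mm wide, 284 mm long, top 72 mm above the table, parallel to the saw rack, nearer to the robot). 21 mm thick for 10 mm, then a bullet nose that narrows to 8 mm at 30 mm height. Four plugs, 68 mm apart, in the row order of their stubs. Origin: centre of its foot on the header's top; z up.
- plug_c: turned aluminium centring plug for stub_c, fixed on the header (fixed square steel tube 60 mm wide, 284 mm long, top 72 mm above the table, parallel to the saw rack, nearer to the robot). 29 mm thick for 10 mm, then a bullet nose that narrows to 12 mm at 30 mm height. Four plugs, 68 mm apart, in the row order of their stubs. Origin: centre of its foot on the header's top; z up.
- plug_d: turned aluminium centring plug for stub_d, fixed on the header (fixed square steel tube 60 mm wide, 284 mm long, top 72 mm above the table, parallel to the saw rack, nearer to the robot). 35 mm thick for 10 mm, then a bullet nose that narrows to 16 mm at 30 mm height. Four plugs, 68 mm apart, in the row order of their stubs. Origin: centre of its foot on the header's top; z up.
- tape_measure: bystander: yellow tape measure, 36 x 81 x 70 mm, lying loose to the left of the work; leave alone. Origin: centre of its underside.
- weld_magnet: bystander: grey and red arrow-shaped welding magnet, 68 x 90 x 15 mm, lying loose to the right of the work; leave alone. Origin: centre of its underside.
There are look-alikes about, which are no part of the job. Leave any green look-alike of the stub_a alone.

How it is judged (in metres and radians):
At the end, for the whole second after the job is handed in: every stub is over its own plug, the one in the same place of the row (centres within 9 mm), with its lower end on the header's top face (within 4 mm), upright within 3 degrees, at rest and released (horizontal distance between stub_a and plug_a below 0.009 m and z of stub_a in the frame of plug_a between -0.004 and 0.004 m and angle between each of stub_a, stub_b, stub_c, stub_d's own z axis and vertical below 0.06 rad and linear speed of each of stub_a, stub_b, stub_c, stub_d below 0.02 m/s and contact force between each of stub_a, stub_b, stub_c, stub_d and the fingers below 0.1 N and horizontal distance between stub_b and plug_b below 0.009 m and z of stub_b in the frame of plug_b between -0.004 and 0.004 m and horizontal distance between stub_c and plug_c below 0.009 m and z of stub_c in the frame of plug_c between -0.004 and 0.004 m and horizontal distance between stub_d and plug_d below 0.009 m and z of stub_d in the frame of plug_d between -0.004 and 0.004 m); the robot touches nothing.
It fails at once if a stub is dropped (falls free by more than about 25 mm) ((linear speed of stub_a above 0.7 m/s and contact force between stub_a and anything else below 0.01 N) or (linear speed of stub_b above 0.7 m/s and contact force between stub_b and anything else below 0.01 N) or (linear speed of stub_c above 0.7 m/s and contact force between stub_c and anything else below 0.01 N) or (linear speed of stub_d above 0.7 m/s and contact force between stub_d and anything else below 0.01 N)).
It fails at once if the tape measure or the welding magnet is moved by more than 25 mm (distance of any of tape_measure, weld_magnet from where it was at the start of the episode above 0.025 m).
It also fails if it takes over 80 s, if anything falls off the work surface, if the arm or the gripper's body presses on something with over 40 N, if the wrist force passes 120 N, or if a joint passes its speed limit or range.

ROBOT

A 6-joint arm with a two-finger parallel gripper is mounted at the origin on the work surface; the furniture and walls round the work are solid. World frame = base frame: x ahead of the robot, y to its left, z up, the work surface at z = 0. Lengths are in mm, angles in rad, forces in N, time in s.
With the tool pointing down it reaches from about 325 to 850 mm from the base axis. Payload 15.5 kg.
Tool frame: the origin (TCP) lies on the centre line of the jaws, within the pads' length; the fingertips stand 8 mm ahead of it and the grasp point (between the pads) lies 11 mm behind it; z points along the fingers, x is the direction in which the jaws open and shut, and the axes are right-handed (so a half turn about z gives the same grasp; the last joint's range is limited). The gripper opens to 91 mm and grips with 3 to 60 N. Pads are 32 mm wide; open, the fingers measure 118 mm over their backs; the gripper's body (76 mm by 178 mm) begins 60 mm behind the grasp point.
Start: joints at [-1.343, 0.494, 1.345, -0, 1.302, -0.096], TCP at [198.266, -592.72, 221.915] pointing down, gripper open.
Joint ranges: [-2.91, 2.91], [-0.82, 2.16], [0.22, 2.67], [-1.22, 4.37], [0.12, 2.79], [-3.08, 3.08]. Speed limits (rad/s): [1.89, 1.89, 2.57, 3.01, 3.01, 3.01].

INTERFACE

Orientations are given as a unit quaternion [x, y, z, w].
In Python, from plant import sensors, optics, bot gives the robot as it stands.
- The arm moves only by the tool send_rows, never from a script. Its argument "plan" is a list of rows, each a list of 4 numbers: the shift along the tool's x, y, z in mm, then the turn about the tool's z in degrees. A call has 1 to 5 rows; each row is the pose to reach, as a shift and turn from the pose measured when the call began, along the tool's axes at that moment; what a row does not reach only later rows make up. A row lasts 1/12 s, in which the tool goes at most 41.7 mm and 7.16 degrees, less where a joint would pass 70% of its speed; a pose out of reach is approached as far as the arm can. A call with a gripper value outside its range is refused whole. "jaw" is the finger opening in mm, from 0 to 91.2, set as the call begins (left out, the last holds). The fingers move at their own pace and stop on an object; "force" is the grip in N (left out, the last holds). Time passes only in rows, so rows that repeat a pose let the fingers close. It gives the time, the measured TCP pose, the force and the opening at its end, in the units of the state.
- sensors.sense(): the state, without advancing time (a new reading comes with each control period).
- optics.get_image(name): name is "scene" or "top"; returns the picture (384x512x3 uint8, red, green, blue); there is no depth.
- optics.calibration(name): a dict with "fovy" (degrees; the focal length in pixels is half the picture's height over the tangent of half this angle, whatever the lens; pixels are square), "cx", "cy" (the principal point, pixels), "k1" (the pictures are not rectified: a ray, as slopes to the right and down, at radius r is drawn at 1 + k1 r^2 times it, then the intrinsics apply), "eye" and "attitude" of the camera in the world. Camera axes: x right, y down, z forward; pixel columns grow to the right and rows downward; lengths in mm; the calibration is good to about 2 mm. A picture is of the moment at which its call begins. calibration takes no time and is no camera call.
- bot.finish_job(): hands the job in, once; it reports no verdict.
Trained networks look in the newest picture that a camera, given by its name, has taken for a name from the list of things; names that differ only in an ending like _2 or _b are one class to them, and where a whole thing is asked for, a point or a joint stands for the part that bears it (a point fixed in the world has none). Each returns a list of dicts, best first, with "confidence" (0 to 1); they miss things now and then, are a little off and sometimes report something else, mostly with a low value. They report only what shows in the picture. A call takes as long as a camera call. They do not tell look-alikes from the thing itself.
- optics.search_frame(label, camera): "position" ([column, row] in pixels, amid what is visible of it).
- optics.cut_out(label, camera): "region" (384x512 bool, what is visible of it) and "position" ([column, row] in pixels, amid what is visible of it).
- optics.place_of(label, camera): "position" ([column, row] in pixels: a listed point, or the origin of a listed thing).
The state is a dict: "t": time; "qpos": joint angles; "joint_velocities": joint speeds; "joint_efforts": joint torques, N m; "tool_pos": TCP position; "ee_rot": TCP orientation; "contact_force": force on the tool from outside, world axes, zero at the start; "wrist_torque": the same for the moment, N m; "opening": opening from 0.0 (shut) to 1.0 (fully open).
Only numpy, scipy, OpenCV 4.12 (cv2) and the standard library are available. Lean on these libraries where they do the work, as an engineer would, in place of code of your own. Each camera call takes 0.05 s, during which the arm holds its last target.

## Working session

There is one attempt and no reset: what is moved stays moved. The work goes in short steps, Python scripts to look and compute and a tool call to move; the robot and the scene stay as the last step left them, time stands still between calls to the robot, and variables do not carry over. Pictures are saved under pics/ and viewed, and the job is handed in when it is done.

Besides the shell and the picture viewer there is one more tool, called after "Emit:" by a JSON object that holds its "fn" and its "kwargs". send_rows: Moves the arm, as the interface text tells. Its arguments: {"type":"object","properties":{"plan":{"type":"array","items":{"type":"array","items":{"type":"number"}}},"jaw":{"type":"number"},"force":{"type":"number"}},"required":["plan"]}

```bash
ls; mkdir -p pics; python3 - <<'E'
from plant import sensors, optics, bot
import cv2
print(sensors.sense())
for n in("scene","top"):
    print(optics.calibration(n)); im=optics.get_image(n); cv2.imwrite(f"pics/{n}0.png",im[...,::-1])
E
```

```text
pics
{'t': 0.0, 'qpos': array([-1.34352015e+00,  4.94186929e-01,  1.34615206e+00,  2.57590817e-05,
        1.30248166e+00, -9.55004833e-02]), 'joint_velocities': array([-0.00088862,  0.00058261, -0.00057782, -0.00013316, -0.00021482,
        0.00128645]), 'joint_efforts': array([-9.47673061e-05, -8.78818202e+01, -3.81865704e+01,  7.06179463e-02,
        5.31977741e-02, -4.79941889e-05]), 'tool_pos': array([ 198.17645708, -592.3523223 ,  221.32883458]), 'ee_rot': array([ 8.11539913e-01, -5.84296665e-01, -4.53624863e-04, -4.13975582e-04]), 'contact_force': array([0.4101989 , 0.69516196, 0.85201552]), 'wrist_torque': array([-0.00134518,  0.0296831 , -0.01851865]), 'opening': 0.9975683300202549}
{'fovy': 51.41941048034513, 'cx': 256.1687742038758, 'cy': 194.5233381665567, 'k1': -0.011449785740318082, 'eye': array([-138.88925384, -705.62477931,  690.7161566 ]), 'attitude': array([ 0.79264676, -0.40123984,  0.196797  , -0.41471514])}
{'fovy': 47.1938448750641, 'cx': 254.25815693919907, 'cy': 196.02004597819595, 'k1': -0.057546055225335756, 'eye': array([ 445.98681695, -149.48857527, 1167.33315985]), 'attitude': array([-0.70357299,  0.7090908 , -0.03368745,  0.032256  ])}
```

View pics/scene0.png

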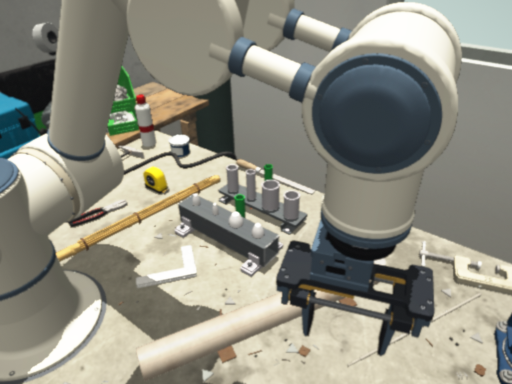

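View pics/top0.png

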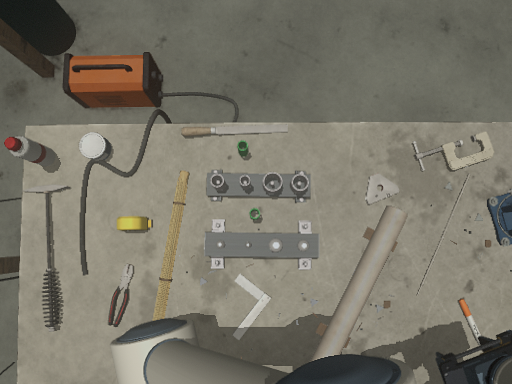

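```bash
cat > h.py <<'E'
import numpy as np,cv2
from scipy.spatial.transform import Rotation as R
from plant import sensors, optics, bot
def ray(n,p):
    c=optics.calibration(n); f=192/np.tan(np.radians(c['fovy']/2))
    d=np.array([(p[0]-c['cx'])/f,(p[1]-c['cy'])/f]); u=d.copy()
    for _ in range(20): u=d/(1+c['k1']*(u@u))
    return np.array(c['eye']),R.from_quat(c['attitude']).apply([u[0],u[1],1])
def at(n,p,z):
    e,d=ray(n,p); return e+d*(z-e[2])/d[2]
def proj(n,X):
    c=optics.calibration(n); f=192/np.tan(np.radians(c['fovy']/2))
    v=R.from_quat(c['attitude']).inv().apply(np.array(X)-c['eye']); u=v[:2]/v[2]; u=u*(1+c['k1']*(u@u))
    return u*f+[c['cx'],c['cy']]
def save(n,name,box=None,s=1):
    im=optics.get_image(n)[...,::-1]
    if box: x0,y0,x1,y1=box; im=im[y0:y1,x0:x1]
    cv2.imwrite('pics/'+name,cv2.resize(im,None,fx=s,fy=s,interpolation=cv2.INTER_CUBIC))
E
python3 - <<'E'
from h import *
save('top','t1.png',(190,120,340,280),5 and 3.7); save('scene','s1.png',(160,140,330,280),4.2)
for cam in('top','scene'):
  for l,z in(('stub_a',30),('plug_a',72),('tape_measure',0),('weld_magnet',0)):
    for r in optics.place_of(l,cam): print(cam,l,np.round(r['position'],1),round(r['confidence'],2),np.round(at(cam,r['position'],z)))
E
```

```text
top stub_a [217.  180.1] 0.63 [595. -55.  30.]
top stub_a [244.7 148.8] 0.63 [ 677. -128.   30.]
top stub_a [271.8 185.9] 0.56 [ 579. -198.   30.]
top stub_a [255.4 213.6] 0.49 [ 507. -155.   30.]
top stub_a [245.7 183.9] 0.44 [ 584. -130.   30.]
top plug_a [278.7 246.7] 0.6 [ 422. -212.   72.]
top plug_a [219.7 243.6] 0.58 [431. -65.  72.]
top plug_a [304.1 247.9] 0.54 [ 418. -275.   72.]
top plug_a [247.3 244.4] 0.41 [ 428. -134.   72.]
top tape_measure [137.8 225.9] 0.93 [478. 158.   0.]
top weld_magnet [375.6 185.6] 0.63 [ 581. -478.    0.]
scene stub_a [271.5 206.3] 0.77 [ 577. -203.   30.]
scene stub_a [252.9 196.5] 0.76 [ 584. -133.   30.]
scene stub_a [292.3 215.2] 0.72 [ 577. -271.   30.]
scene stub_a [238.8 228.4] 0.5 [ 452. -189.   30.]
scene stub_a [269.8 191.5] 0.48 [ 632. -158.   30.]
scene plug_a [234.3 220.6] 0.73 [ 431. -194.   72.]
scene plug_a [255.6 234.4] 0.61 [ 420. -268.   72.]
scene plug_a [214.2 211. ] 0.45 [ 431. -128.   72.]
scene plug_a [198.1 204.7] 0.4 [427. -75.  72.]
scene weld_magnet [215. 212.] 0.61 [495. -65.   0.]
scene weld_magnet [249.3 195.8] 0.51 [614. -96.   0.]
```

View pics/t1.png

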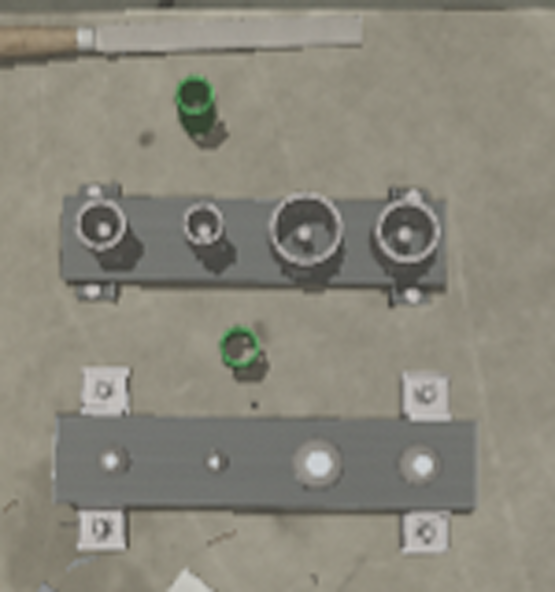

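View pics/s1.png

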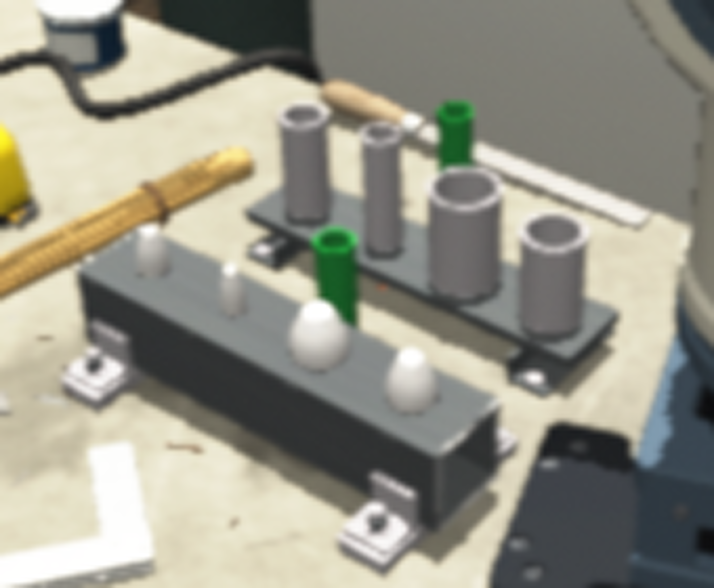

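```bash
python3 - <<'E'
from h import *
P=lambda u:np.array([190+(u[0]+.5)/3.7-.5,120+(u[1]+.5)/3.7-.5])
for n,u,z in zip('badc',[(102,224),(204,224),(306,230),(407,231)],[105,115,100,95+5]): 
    z=dict(a=115,b=105,c=95,d=100)[n]; print(n,P(u),np.round(at('top',P(u),z),1))
for n,u in zip('badc',[(111,461),(215,462),(318,463),(423,464)]): print('plug',n,np.round(at('top',P(u),102),1))
print('hdr corners');
for u in[(56,418),(473,421),(475,509),(55,500)]: print(np.round(at('top',P(u),72),1))
print('rack');
for u in[(63,196),(445,200),(445,288),(60,278)]: print(np.round(at('top',P(u),30),1))
print('green top',np.round(at('top',P((240,347)),85),1),np.round(at('top',P((195,95)),85),1))
Pz=lambda u:np.array([160+u[0]/4.2,140+u[1]/4.2])
for n,u,z in zip('badcg',[(304,115),(382,132),(465,187),(553,232),(335,240)],[105,115,100,95,85]): print('scene',n,np.round(at('scene',Pz(u),z),1))
for n,u in zip('badc',[(151,230),(230,266),(318,305),(411,352)]): print('scene plug',n,np.round(at('scene',Pz(u),102),1))
E
```

```text
b [217.2027027  180.17567568] [584.8 -62.1 105. ]
a [244.77027027 180.17567568] [ 583.  -129.4  115. ]
d [272.33783784 181.7972973 ] [ 580.5 -196.6  100. ]
c [299.63513514 182.06756757] [ 579.9 -263.9   95. ]
plug b [429.5 -67.6 102. ]
plug a [ 428.4 -135.4  102. ]
plug d [ 427.2 -202.5  102. ]
plug c [ 425.9 -271.   102. ]
hdr corners
[458.1 -28.4  72. ]
[ 453.8 -308.6   72. ]
[ 395.  -308.8   72. ]
[403.3 -27.8  72. ]
rack
[614.8 -28.3  30. ]
[ 609.9 -298.2   30. ]
[ 547.5 -296.9   30. ]
[556.6 -26.3  30. ]
green top [ 504.2 -152.3   85. ] [ 674.9 -123.3   85. ]
scene b [580.8 -65.9 105. ]
scene a [ 581.3 -131.8  115. ]
scene d [ 578.3 -199.6  100. ]
scene c [ 575.1 -267.7   95. ]
scene g [ 502.  -154.8   85. ]
scene plug b [427.2 -71.8 102. ]
scene plug a [ 427.6 -136.   102. ]
scene plug d [ 428.8 -202.3  102. ]
scene plug c [ 425.9 -270.8  102. ]
```

```bash
cat > go.py <<'E'
import sys
from h import *
x,y,z,hd=map(float,sys.argv[1:5])
s=sensors.sense(); r=R.from_quat(s['ee_rot']); 
tx=r.apply([1,0,0]); h0=np.degrees(np.arctan2(tx[1],tx[0]))
d=np.array([x,y,z])-s['tool_pos']
print('t',s['t'],'pos',np.round(s['tool_pos'],1),'head',round(h0,2),'shift',np.round(r.inv().apply(d),1),'turn',round(-(hd-h0),2),'dist',np.linalg.norm(d).round(), 'F',np.round(s['contact_force'],1),'open',s['opening']*91.2, 'tilt',np.round(r.apply([0,0,1]),4))
E
python3 go.py 583 -64 200 -1.3
```

```text
t 0.6 pos [ 198.3 -592.7  221.9] head -71.5 shift [-379.3 -532.6   21.9] turn -70.2 dist 654.0 F [-0.   0.4 -0.3] open 91.26011023616037 tilt [ 0.  0. -1.]
```

Emit:
{"fn": "send_rows", "kwargs": {"plan": [[-23.5,-33,0,-6],[-47,-66,0,-12],[-70.5,-99,0,-18],[-94,-132,0,-24],[-117.5,-165,0,-30]]}}

```text
t: 1.02
tool_pos: [318.1, -427.4, 222.0]
ee_rot: [0.936, -0.352, 0.0, 0.0]
contact_force: [1.1, -0.4, -0.5]
opening: 1.002
```

```bash
python3 go.py 583 -64 200 -1.3
```

```text
t 1.0167 pos [ 318.1 -427.4  222. ] head -41.24 shift [ -40.4 -447.8   22. ] turn -39.94 dist 450.0 F [ 1.1 -0.4 -0.5] open 91.36085080023818 tilt [ 2.e-04 -2.e-04 -1.e+00]
```

Emit:
{"fn": "send_rows", "kwargs": {"plan": [[-4,-40,0,-7],[-8,-80,0,-14],[-12,-120,0,-21],[-16,-160,0,-28],[-20,-200,0,-34]]}}

```text
t: 1.43
tool_pos: [435.8, -262.0, 222.3]
ee_rot: [0.998, -0.06, 0.0, 0.0]
contact_force: [1.1, -0.7, -1.4]
opening: 0.998
```

```bash
python3 go.py 583 -64 200 -1.3
```

```text
t 1.4333 pos [ 435.8 -262.   222.3] head -6.88 shift [ 122.4 -214.3   22.2] turn -5.58 dist 248.0 F [ 1.1 -0.7 -1.4] open 91.06077751445581 tilt [ 6.e-04 -6.e-04 -1.e+00]
```

Emit:
{"fn": "send_rows", "kwargs": {"plan": [[20,-35.5,2,-3],[40,-71,4,-5.6],[60,-106,8,-5.6],[80,-142,12,-5.6],[100,-177,16,-5.6]]}}

```text
t: 1.85
tool_pos: [557.3, -96.2, 206.3]
ee_rot: [1.0, -0.011, 0.001, 0.0]
contact_force: [0.7, -0.7, -0.2]
opening: 1.003
```

```bash
python3 go.py 583 -64 160 -1.3
```

```text
t 1.85 pos [557.3 -96.2 206.3] head -1.26 shift [ 25.  -32.8  46.3] turn 0.04 dist 62.0 F [ 0.7 -0.7 -0.2] open 91.51799101373967 tilt [ 1.1e-03 -6.0e-04 -1.0e+00]
```

Emit:
{"fn": "send_rows", "kwargs": {"plan": [[12,-16,20,0],[25,-33,42,0],[25,-33,46,0],[25,-33,46,0],[25,-33,46,0]]}}

```text
t: 2.27
tool_pos: [582.8, -64.2, 160.5]
ee_rot: [1.0, -0.011, 0.0, 0.0]
contact_force: [-0.3, -0.0, -0.2]
opening: 1.0
```

```bash
python3 go.py 583 -64 80 -1.3; python3 -c "
from h import *
save('scene','s2.png',(160,110,330,250),4.2);save('top','t2.png',(190,120,340,280),3.7)"
```

```text
t 2.2667 pos [582.8 -64.2 160.5] head -1.25 shift [ 0.2 -0.2 80.5] turn 0.05 dist 80.0 F [-0.3 -0.  -0.2] open 91.17161948505331 tilt [ 6.e-04 -8.e-04 -1.e+00]
```

View pics/s2.png

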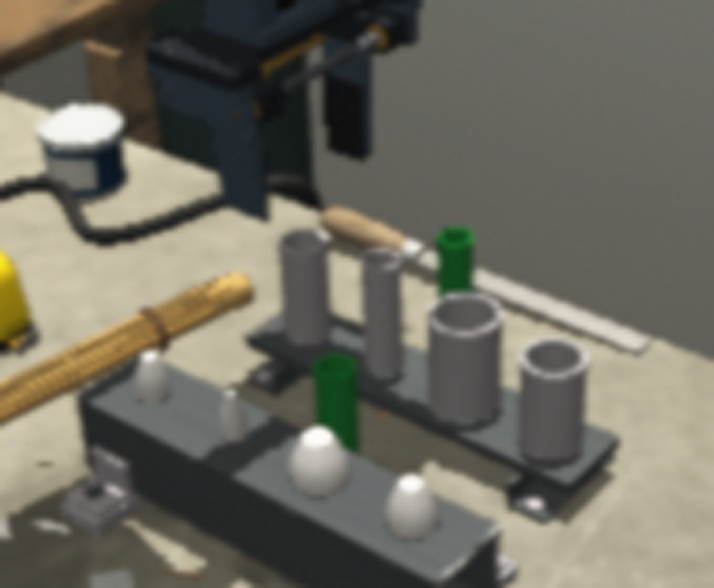

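Gripper open above stub_b (305,240), fingers straddling across the row. Descend and grip.

Emit:
{"fn": "send_rows", "kwargs": {"plan": [[0,0,25,0],[0,0,50,0],[0,0,70,0],[0,0,80,0],[0,0,80,0]], "jaw": 70, "force": 20}}

```text
t: 2.78
tool_pos: [582.3, -65.4, 80.2]
ee_rot: [1.0, -0.012, 0.0, 0.0]
contact_force: [-0.6, 0.5, 0.1]
opening: 0.768
```

Emit:
{"fn": "send_rows", "kwargs": {"plan": [[0,0,0,0],[0,0,0,0],[0,0,0,0],[0,0,0,0],[0,0,0,0]], "jaw": 20}}

```text
t: 3.2
tool_pos: [582.8, -65.5, 81.0]
ee_rot: [1.0, -0.012, 0.001, 0.0]
contact_force: [0.9, 0.4, 0.6]
opening: 0.435
```

```bash
python3 go.py 428 -69 180 -1.3; python3 -c "
from h import *
save('scene','s3.png',(160,110,330,250),4.2)"
```

```text
t 3.2 pos [582.8 -65.5  81. ] head -1.37 shift [-154.5    7.3  -99.2] turn -0.07 dist 184.0 F [0.9 0.4 0.6] open 39.651601103796615 tilt [ 1.5e-03 -9.0e-04 -1.0e+00]
```

View pics/s3.png

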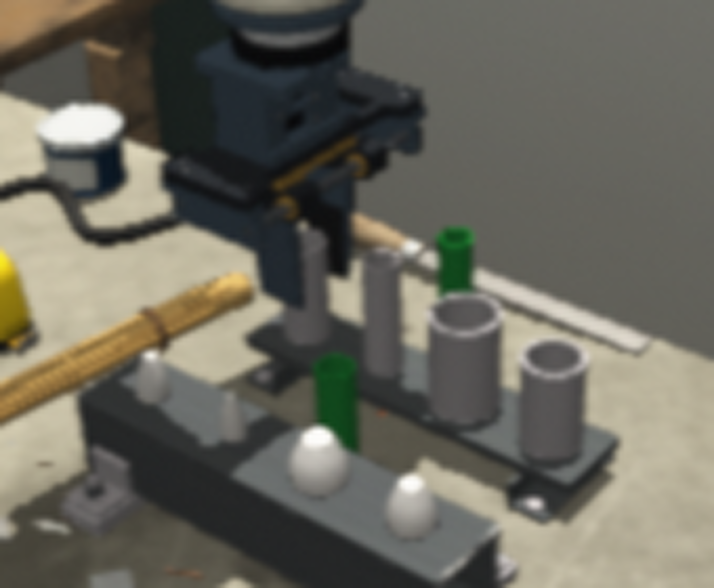

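Emit:
{"fn": "send_rows", "kwargs": {"plan": [[0,0,0,0],[0,0,0,0],[0,0,0,0],[0,0,0,0]], "force": 30}}

```text
t: 3.58
tool_pos: [582.9, -65.5, 81.0]
ee_rot: [1.0, -0.012, 0.001, 0.0]
contact_force: [1.5, -0.0, 3.4]
opening: 0.352
```

Emit:
{"fn": "send_rows", "kwargs": {"plan": [[0,0,-10,0],[0,0,-30,0],[0,0,-60,0],[0,0,-90,0],[0,0,-100,0]]}}

```text
t: 4.0
tool_pos: [584.1, -65.6, 185.4]
ee_rot: [1.0, -0.012, 0.003, 0.001]
contact_force: [1.2, -0.3, -1.8]
opening: 0.358
```

```bash
python3 go.py 428 -69 180 -1.3; python3 -c "
from h import *
save('scene','s4.png',(160,110,330,250),4.2);save('top','t4.png',(190,120,340,280),3.7)"
```

```text
t 4.0 pos [584.1 -65.6 185.4] head -1.37 shift [-156.     7.1    4.4] turn -0.07 dist 156.0 F [ 1.2 -0.3 -1.8] open 32.60685282645954 tilt [ 0.0064 -0.002  -1.    ]
```

View pics/s4.png

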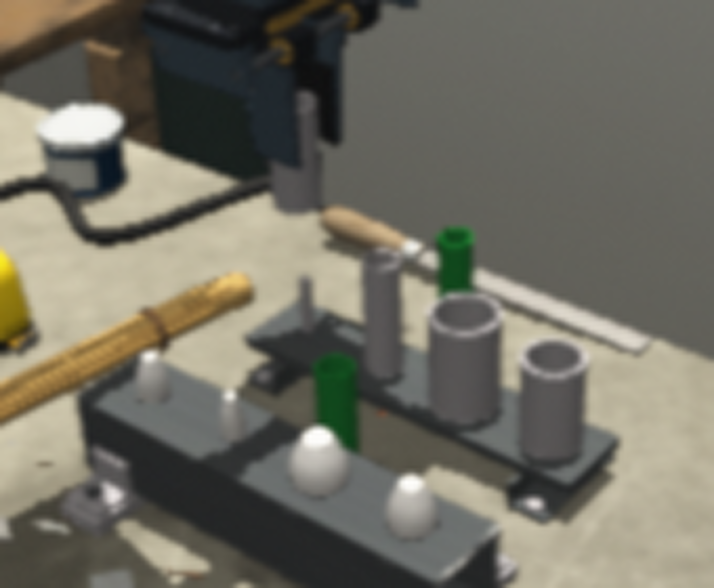

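Emit:
{"fn": "send_rows", "kwargs": {"plan": [[-20,1,0,0],[-55,3,0,0],[-92,4,0,0],[-130,7,0,0],[-150,9,0,0]]}}

```text
t: 4.52
tool_pos: [428.1, -69.9, 180.5]
ee_rot: [1.0, -0.012, -0.0, 0.0]
contact_force: [0.3, -0.2, -1.5]
opening: 0.355
```

```bash
python3 go.py 428 -71 165 -1.3
```

```text
t 4.5167 pos [428.1 -69.9 180.5] head -1.35 shift [-0.1  1.1 15.5] turn -0.05 dist 16.0 F [ 0.3 -0.2 -1.5] open 32.42024871012174 tilt [-1.e-04 -3.e-04 -1.e+00]
```

Emit:
{"fn": "send_rows", "kwargs": {"plan": [[0,1,8,0],[0,1,16,0],[0,1,20,0],[0,1,22,0],[0,1,22,0]]}}

```text
t: 4.93
tool_pos: [428.5, -70.9, 157.6]
ee_rot: [1.0, -0.012, -0.001, -0.0]
contact_force: [0.1, 0.1, -2.9]
opening: 0.354
```

```bash
python3 go.py 428 -71 124 -1.3; python3 -c "
from h import *
save('scene','s5.png',(140,130,310,270),4.2);save('top','t5.png',(190,120,340,280),3.7)"
```

```text
t 4.9333 pos [428.5 -70.9 157.6] head -1.34 shift [-0.4  0.1 33.6] turn -0.04 dist 34.0 F [ 0.1  0.1 -2.9] open 32.276340505562295 tilt [-1.2e-03  1.0e-04 -1.0e+00]
```

View pics/s5.png

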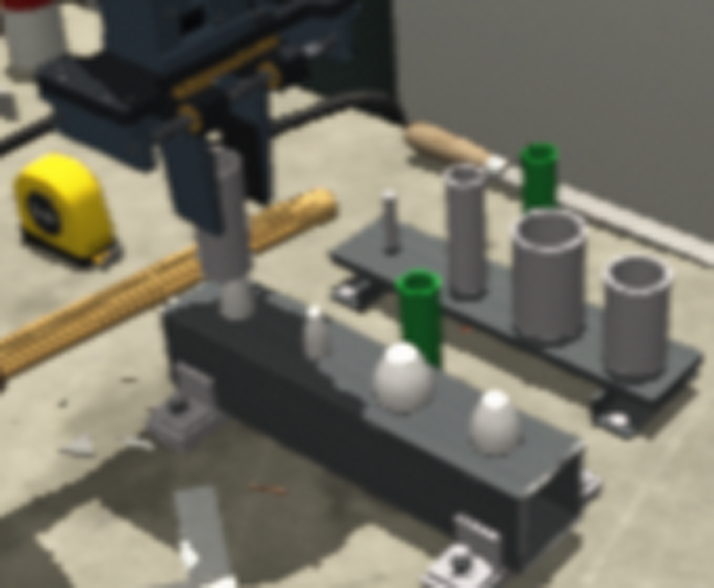

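View pics/t5.png

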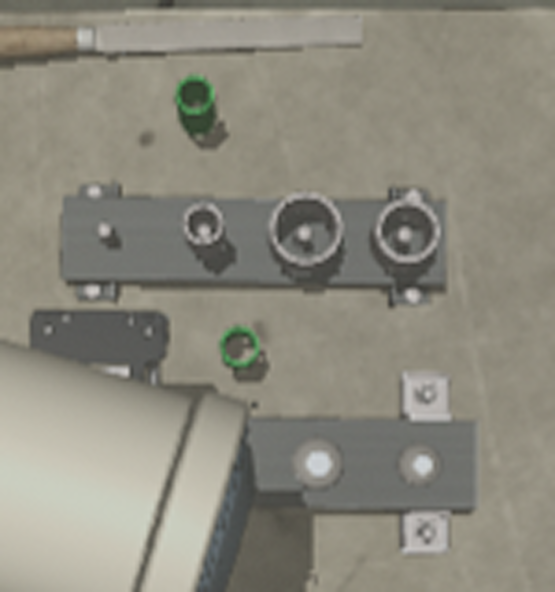

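```bash
python3 - <<'E'
from h import *
C=lambda X:np.round((proj('scene',X)-[140,130])*4.2+1.6,1)
for X in[(428,-69,106.6),(428.5,-71,106.6),(428,-69,72),(428,-69,180),(428,-69,82)]:print(X,C(X))
E
```

```text
(428, -69, 106.6) [233.4 265.3]
(428.5, -71, 106.6) [236.3 266. ]
(428, -69, 72) [239.5 310.8]
(428, -69, 180) [219.7 162.7]
(428, -69, 82) [237.7 297.8]
```

```bash
python3 -c "
from h import *
save('scene','s6.png',(170,155,230,215),10)"
```

```text
(no output)
```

View pics/s6.png

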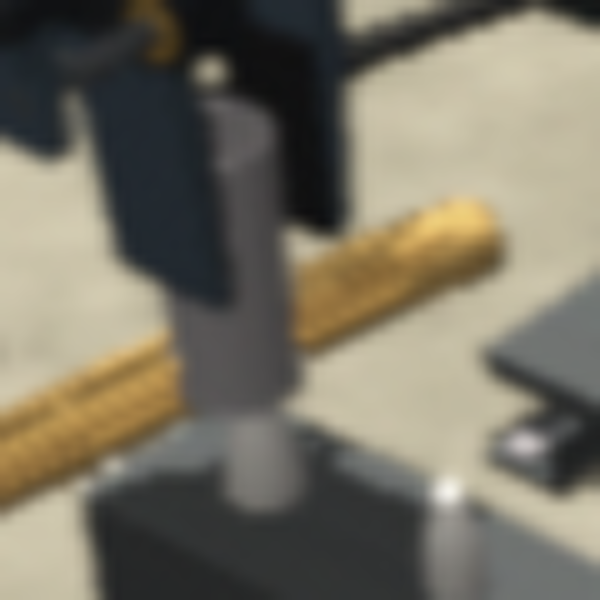

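Emit:
{"fn": "send_rows", "kwargs": {"plan": [[0,1.5,6,0],[0,1.5,12,0],[0,1.5,18,0],[0,1.5,22,0],[0,1.5,24,0]]}}

```text
t: 5.5
tool_pos: [428.2, -72.3, 133.6]
ee_rot: [1.0, -0.012, -0.0, -0.0]
contact_force: [0.8, 0.1, -1.1]
opening: 0.352
```

```bash
python3 go.py 428 -72 124 -1.3; python3 -c "
from h import *
save('scene','s7.png',(170,155,230,215),10)"
```

```text
t 5.5 pos [428.2 -72.3 133.6] head -1.34 shift [-0.2 -0.3  9.6] turn -0.04 dist 10.0 F [ 0.8  0.1 -1.1] open 32.116441078629904 tilt [-0.001  0.    -1.   ]
```

View pics/s7.png

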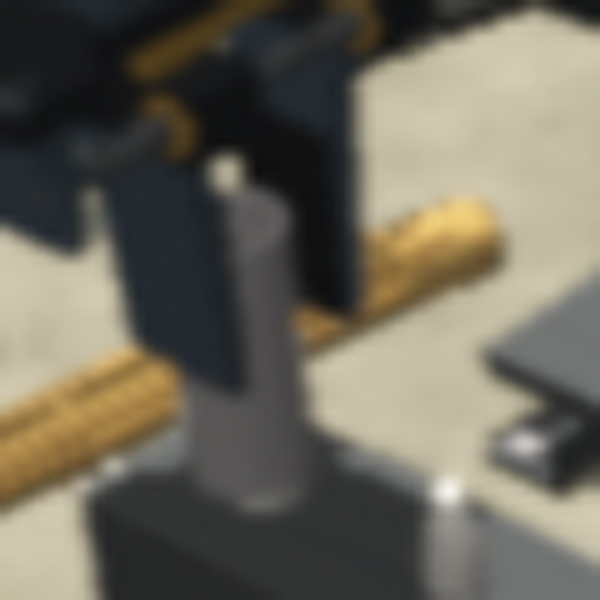

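Emit:
{"fn": "send_rows", "kwargs": {"plan": [[0,1,3,0],[0,1,6,0],[0,1,8,0],[0,1,9,0],[0,1,9.5,0]]}}

```text
t: 5.97
tool_pos: [428.5, -73.4, 124.1]
ee_rot: [1.0, -0.012, -0.0, 0.0]
contact_force: [3.2, 1.7, -0.4]
opening: 0.354
```

```bash
python3 go.py 428 -72 122 -1.3; python3 -c "
from h import *
save('scene','s8.png',(170,155,230,215),10)"
```

```text
t 5.9667 pos [428.5 -73.4 124.1] head -1.35 shift [-0.6 -1.4  2.1] turn -0.05 dist 3.0 F [ 3.2  1.7 -0.4] open 32.309843408694555 tilt [-4.e-04 -1.e-04 -1.e+00]
```

View pics/s8.png

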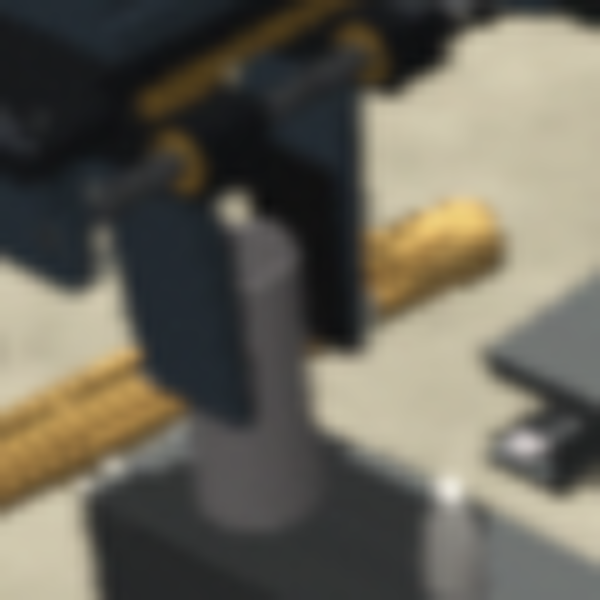

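Emit:
{"fn": "send_rows", "kwargs": {"plan": [[2,-0.5,0,0],[2,-0.5,0.5,0],[2,-0.5,1,0],[2,-0.5,1.5,0],[2,-0.5,1.5,0]]}}

```text
t: 6.43
tool_pos: [430.7, -73.0, 122.8]
ee_rot: [1.0, -0.012, -0.0, 0.0]
contact_force: [1.2, 1.2, 3.8]
opening: 0.355
```

```bash
python3 go.py 428 -72 122 -1.3
```

```text
t 6.4333 pos [430.7 -73.  122.8] head -1.34 shift [-2.7 -0.9  0.8] turn -0.04 dist 3.0 F [1.2 1.2 3.8] open 32.410292662624876 tilt [-0.e+00 -2.e-04 -1.e+00]
```

Emit:
{"fn": "send_rows", "kwargs": {"plan": [[0,0,0.5,0],[0,0,0.5,0],[0,0,0.5,0]]}}

```text
t: 6.68
tool_pos: [430.7, -73.0, 122.8]
ee_rot: [1.0, -0.012, 0.0, 0.0]
contact_force: [-1.4, 1.2, 12.3]
opening: 0.35
```

Emit:
{"fn": "send_rows", "kwargs": {"plan": [[0,0,0,0],[0,0,0,0],[0,0,0,0],[0,0,0,0]], "jaw": 60}}

```text
t: 7.02
tool_pos: [430.7, -73.0, 122.7]
ee_rot: [1.0, -0.012, 0.0, 0.0]
contact_force: [1.4, -0.1, 0.7]
opening: 0.614
```

Emit:
{"fn": "send_rows", "kwargs": {"plan": [[0,0,-15,0],[0,0,-45,0],[0,0,-80,0],[2,0,-85,0],[2,0,-85,0]]}}

```text
t: 7.43
tool_pos: [434.0, -73.4, 209.6]
ee_rot: [1.0, -0.012, 0.002, 0.001]
contact_force: [-0.5, 0.0, -0.7]
opening: 0.662
```

```bash
python3 go.py 582 -132 170 -1.3; python3 -c "
from h import *
save('scene','s9.png',(160,110,330,250),4.2)"
```

```text
t 7.4333 pos [434.  -73.4 209.6] head -1.33 shift [149.1  55.1  40.4] turn -0.03 dist 164.0 F [-0.5  0.  -0.7] open 60.349547331425825 tilt [ 0.0044 -0.0016 -1.    ]
```

View pics/s9.png

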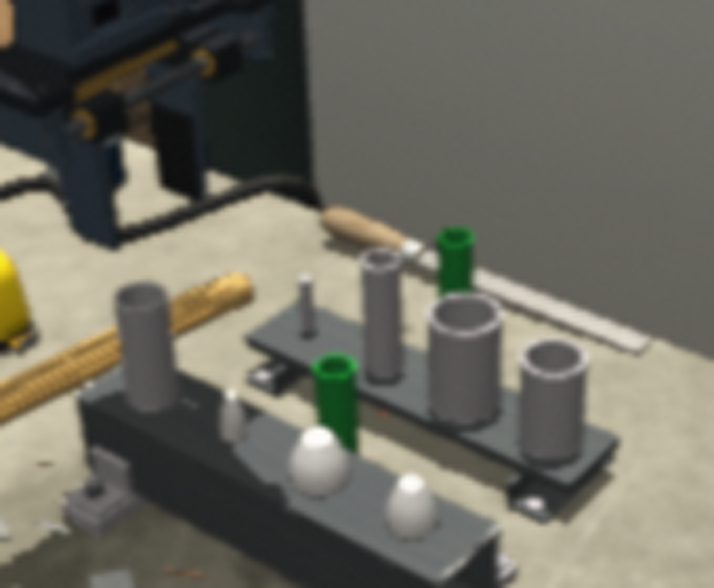

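Emit:
{"fn": "send_rows", "kwargs": {"plan": [[35,14,0,0],[72,28,0,0],[108,42,5,0],[140,54,20,0],[149,55,40,0]]}}

```text
t: 7.9
tool_pos: [585.0, -133.8, 166.8]
ee_rot: [1.0, -0.012, 0.002, 0.001]
contact_force: [-2.0, -0.2, 0.1]
opening: 0.658
```

```bash
python3 go.py 582 -132 90 -1.3; python3 -c "
from h import *
save('scene','s10.png',(210,130,290,210),8)"
```

```text
t 7.9 pos [ 585.  -133.8  166.8] head -1.38 shift [-3.4 -1.9 76.8] turn -0.08 dist 77.0 F [-2.  -0.2  0.1] open 59.97935873610588 tilt [ 0.0046 -0.002  -1.    ]
```

View pics/s10.png

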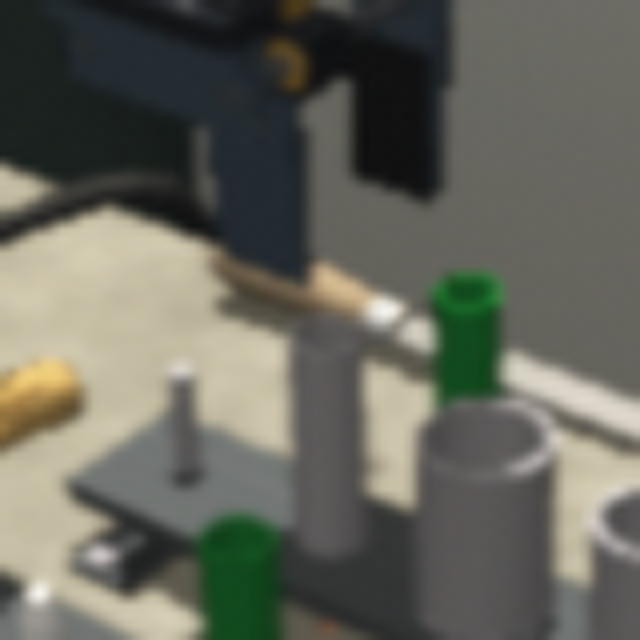

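Emit:
{"fn": "send_rows", "kwargs": {"plan": [[-3,-2,15,0],[-3,-2,40,0],[-3,-2,62,0],[-3,-2,74,0],[-3,-2,77,0]]}}

```text
t: 8.37
tool_pos: [576.5, -129.4, 81.7]
ee_rot: [1.0, -0.012, -0.004, -0.001]
contact_force: [0.3, 0.5, 0.3]
opening: 0.655
```

Emit:
{"fn": "send_rows", "kwargs": {"plan": [[0,0,0,0],[0,0,0,0],[0,0,0,0],[0,0,0,0],[0,0,0,0]], "jaw": 15}}

```text
t: 8.78
tool_pos: [577.3, -129.6, 82.6]
ee_rot: [1.0, -0.012, -0.003, -0.001]
contact_force: [13.8, 0.2, -3.7]
opening: 0.325
```

Emit:
{"fn": "send_rows", "kwargs": {"plan": [[0,0,0,0],[0,0,0,0],[0,0,0,0]]}}

```text
t: 9.03
tool_pos: [579.9, -130.0, 83.7]
ee_rot: [1.0, -0.012, -0.0, -0.0]
contact_force: [10.6, 0.8, -3.1]
opening: 0.281
```

```bash
python3 go.py 582 -132 190 -1.3
```

```text
t 9.0333 pos [ 579.9 -130.    83.7] head -1.38 shift [   2.2    1.8 -106.3] turn -0.08 dist 106.0 F [10.6  0.8 -3.1] open 25.630331871904254 tilt [-2.e-04  6.e-04 -1.e+00]
```

Emit:
{"fn": "send_rows", "kwargs": {"plan": [[2,0,0,0],[2,0,0,0],[2,0,0,0],[2,0,0,0]]}}

```text
t: 9.37
tool_pos: [581.5, -130.0, 83.6]
ee_rot: [1.0, -0.012, -0.0, -0.0]
contact_force: [-0.4, -0.8, -1.8]
opening: 0.281
```

```bash
python3 go.py 582 -132 190 -1.3;  python3 -c "
from h import *
save('scene','s11.png',(210,130,290,210),8)"
```

```text
t 9.3667 pos [ 581.5 -130.    83.6] head -1.38 shift [   0.5    1.9 -106.4] turn -0.08 dist 106.0 F [-0.4 -0.8 -1.8] open 25.59061961035059 tilt [-9.e-04  8.e-04 -1.e+00]
```

View pics/s11.png

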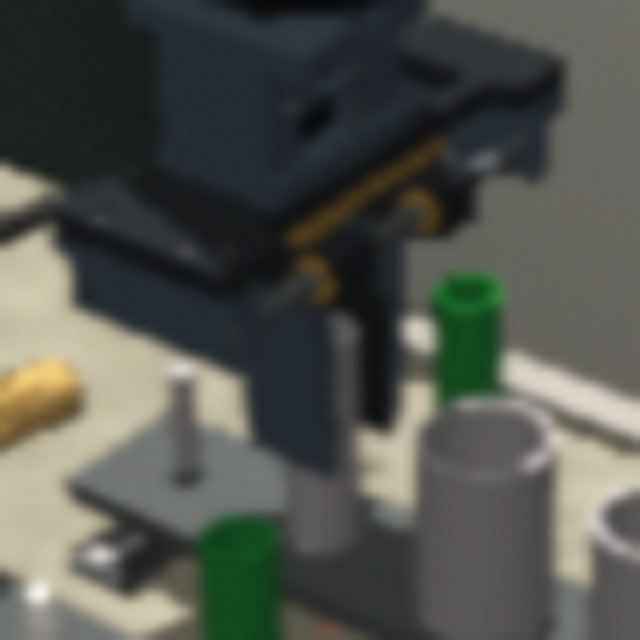

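Emit:
{"fn": "send_rows", "kwargs": {"plan": [[0,0,-10,0],[0,0,-35,0],[0,0,-70,0],[0,0,-95,0],[0,0,-103,0]]}}

```text
t: 9.83
tool_pos: [583.1, -130.6, 191.3]
ee_rot: [1.0, -0.012, 0.002, 0.0]
contact_force: [-0.1, 0.4, -0.7]
opening: 0.28
```

Emit:
{"fn": "send_rows", "kwargs": {"plan": [[-20,1,0,0],[-55,2,0,0],[-95,3,0,0],[-130,3.5,0,0],[-145,4,0,0]]}}

```text
t: 10.25
tool_pos: [433.1, -130.0, 190.2]
ee_rot: [1.0, -0.012, 0.0, -0.0]
contact_force: [0.8, 0.4, -1.2]
opening: 0.281
```

Emit:
{"fn": "send_rows", "kwargs": {"plan": [[0,0,0,0],[0,0,0,0],[0,0,0,0]]}}

```text
t: 10.5
tool_pos: [434.0, -130.2, 190.4]
ee_rot: [1.0, -0.012, 0.001, -0.0]
contact_force: [0.8, -0.4, -1.1]
opening: 0.286
```

```bash
python3 go.py 429.5 -135.5 160 -1.3;  python3 -c "
from h import *
save('scene','s12.png',(180,150,240,210),10)
for X in[(429,-137,0),(429,-135.5,0)]:
  for z in (72,82,102,134): print(z,np.round((proj('scene',(X[0],X[1],z))-[180,150])*10+4.5))"
```

```text
t 10.5 pos [ 434.  -130.2  190.4] head -1.4 shift [-4.4  5.4 30.4] turn -0.1 dist 31.0 F [ 0.8 -0.4 -1.1] open 26.066901627852193 tilt [ 0.0017  0.     -1.    ]
72 [368. 632.]
82 [365. 600.]
102 [359. 536.]
134 [348. 431.]
72 [364. 630.]
82 [361. 598.]
102 [354. 534.]
134 [344. 429.]
```

View pics/s12.png

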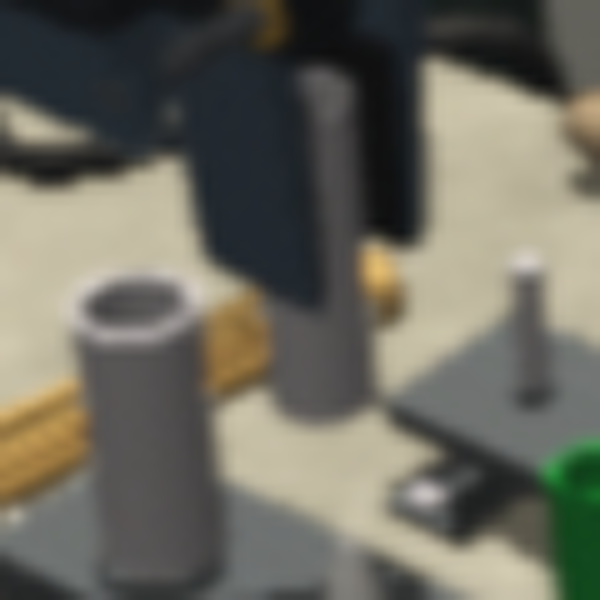

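```bash
python3 -c "
from h import *
for X in[(434,-130.2,136.8),(429,-135.5,136.8),(434,-135.5,136.8)]: print(np.round((proj('scene',X)-[180,150])*10+4.5))"
```

```text
[340. 403.]
[343. 420.]
[357. 410.]
```

```bash
python3 -c "
from h import *
P=lambda u:np.array(u,float)/10+[180,150]-.05*9
for u,z in[((322,405),136.8),((322,400),136.8),((322,410),136.8),((350,540),102)]: print(at('scene',P(u),z).round(1))"
```

```text
[ 430.7 -127.1  136.8]
[ 432.3 -125.6  136.8]
[ 429.1 -128.5  136.8]
[ 426.6 -136.2  102. ]
```

Emit:
{"fn": "send_rows", "kwargs": {"plan": [[-2,3,4,0],[-4,7,10,0],[-4,7.5,18,0],[-4,7.5,24,0],[-4,7.5,26,0]]}}

```text
t: 10.97
tool_pos: [429.7, -137.5, 162.8]
ee_rot: [1.0, -0.012, -0.0, -0.0]
contact_force: [0.4, -0.6, -1.1]
opening: 0.291
```

Emit:
{"fn": "send_rows", "kwargs": {"plan": [[0,0,0,0],[0,0,0,0],[0,0,0,0]]}}

```text
t: 11.22
tool_pos: [429.8, -137.4, 162.9]
ee_rot: [1.0, -0.012, 0.0, -0.0]
contact_force: [0.7, -0.2, -1.5]
opening: 0.276
```

```bash
python3 go.py 429.5 -137.5 130 -1.3;  python3 -c "
from h import *
save('scene','s13.png',(180,160,240,220),10)"
```

```text
t 11.2167 pos [ 429.8 -137.4  162.9] head -1.4 shift [-0.3  0.1 32.9] turn -0.1 dist 33.0 F [ 0.7 -0.2 -1.5] open 25.129835186023794 tilt [ 0.e+00  9.e-04 -1.e+00]
```

View pics/s13.png

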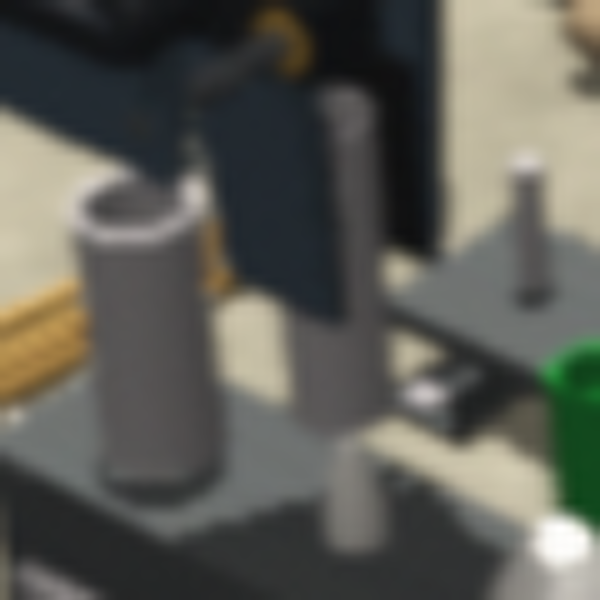

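Emit:
{"fn": "send_rows", "kwargs": {"plan": [[0,1.5,5,0],[0,1.5,12,0],[0,1.5,19,0],[0,1.5,23,0],[0,1.5,25,0]]}}

```text
t: 11.68
tool_pos: [429.4, -138.8, 137.1]
ee_rot: [1.0, -0.012, -0.0, -0.001]
contact_force: [-1.0, 0.4, -2.1]
opening: 0.281
```

Emit:
{"fn": "send_rows", "kwargs": {"plan": [[0,0,0,0],[0,0,0,0]]}}

```text
t: 11.85
tool_pos: [429.2, -138.7, 136.8]
ee_rot: [1.0, -0.012, -0.001, -0.001]
contact_force: [-0.4, 0.6, -1.1]
opening: 0.285
```

```bash
python3 go.py 429.5 -137.5 125.6 -1.3;  python3 -c "
from h import *
save('scene','s14.png',(170,160,230,220),10)"
```

```text
t 11.85 pos [ 429.2 -138.7  136.8] head -1.39 shift [ 0.3 -1.2 11.2] turn -0.09 dist 11.0 F [-0.4  0.6 -1.1] open 25.972622293679265 tilt [-0.0016  0.0016 -1.    ]
```

View pics/s14.png

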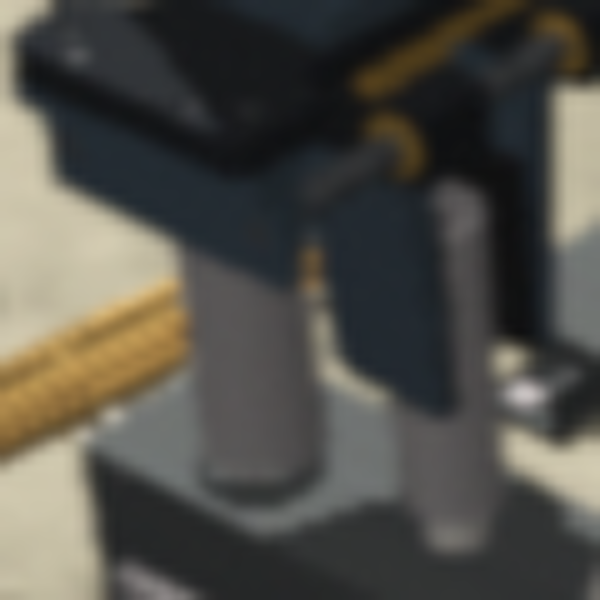

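Emit:
{"fn": "send_rows", "kwargs": {"plan": [[0,0,3,0],[0,0,6,0],[0,0,8,0],[0,0,9,0],[0,0,9.5,0]]}}

```text
t: 12.32
tool_pos: [429.3, -138.7, 127.3]
ee_rot: [1.0, -0.012, -0.001, -0.001]
contact_force: [-0.6, -0.8, -1.0]
opening: 0.279
```

Emit:
{"fn": "send_rows", "kwargs": {"plan": [[0,0,0.5,0],[0,0,1,0],[0,0,1.5,0],[0,0,1.5,0]]}}

```text
t: 12.65
tool_pos: [429.2, -138.7, 125.8]
ee_rot: [1.0, -0.012, -0.001, -0.001]
contact_force: [-0.2, -0.3, -1.7]
opening: 0.28
```

Emit:
{"fn": "send_rows", "kwargs": {"plan": [[0,0,0.5,0],[0,0,1,0],[0,0,1.5,0],[0,0,1.5,0]]}}

```text
t: 12.98
tool_pos: [429.3, -138.7, 124.2]
ee_rot: [1.0, -0.012, -0.001, -0.001]
contact_force: [-0.3, 0.3, -1.0]
opening: 0.277
```

```bash
python3 go.py 429.5 -137.5 125.6 -1.3;  python3 -c "
from h import *
save('scene','s15.png',(170,160,230,220),10)"
```

```text
t 12.9833 pos [ 429.3 -138.7  124.2] head -1.4 shift [ 0.2 -1.2 -1.4] turn -0.1 dist 2.0 F [-0.3  0.3 -1. ] open 25.28245786990655 tilt [-0.0014  0.0015 -1.    ]
```

View pics/s15.png

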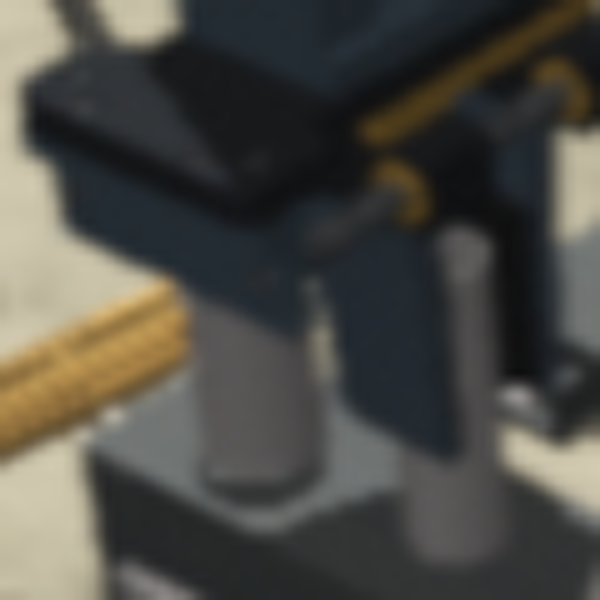

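Emit:
{"fn": "send_rows", "kwargs": {"plan": [[0,0,0.5,0],[0,0,1,0],[0,0,1.5,0],[0,0,1.5,0]]}}

```text
t: 13.37
tool_pos: [429.2, -138.6, 122.6]
ee_rot: [1.0, -0.012, -0.001, -0.001]
contact_force: [0.4, -0.9, -1.1]
opening: 0.277
```

Emit:
{"fn": "send_rows", "kwargs": {"plan": [[0,0,0.5,0],[0,0,1,0],[0,0,1.5,0],[0,0,1.5,0]]}}

```text
t: 13.7
tool_pos: [429.3, -138.6, 121.6]
ee_rot: [1.0, -0.012, -0.001, -0.001]
contact_force: [-1.8, 1.7, 12.0]
opening: 0.283
```

Emit:
{"fn": "send_rows", "kwargs": {"plan": [[0,0,0,0],[0,0,0,0],[0,0,0,0],[0,0,0,0],[0,0,0,0]], "jaw": 60}}

```text
t: 14.12
tool_pos: [429.3, -138.7, 121.5]
ee_rot: [1.0, -0.012, -0.001, -0.001]
contact_force: [0.1, 0.4, -0.2]
opening: 0.615
```

Emit:
{"fn": "send_rows", "kwargs": {"plan": [[0,0,-15,0],[0,0,-40,0],[0,0,-70,0],[0,0,-95,0],[0,0,-100,0]]}}

```text
t: 14.53
tool_pos: [430.9, -139.4, 225.0]
ee_rot: [1.0, -0.012, 0.002, 0.0]
contact_force: [1.8, 0.3, -0.1]
opening: 0.657
```

Emit:
{"fn": "send_rows", "kwargs": {"plan": [[0,0,0,0],[0,0,0,0],[0,0,0,0]], "jaw": 75}}

```text
t: 14.78
tool_pos: [430.5, -139.3, 224.2]
ee_rot: [1.0, -0.012, 0.001, 0.0]
contact_force: [-0.4, -0.4, -0.6]
opening: 0.819
```

```bash
python3 go.py 580 -200 170 -1.3;  python3 -c "
from h import *
save('scene','s16.png',(160,140,330,280),4.2)"
```

```text
t 14.7833 pos [ 430.5 -139.3  224.2] head -1.39 shift [150.8  57.1  54.6] turn -0.09 dist 170.0 F [-0.4 -0.4 -0.6] open 74.67677310871235 tilt [ 2.4e-03 -2.0e-04 -1.0e+00]
```

View pics/s16.png

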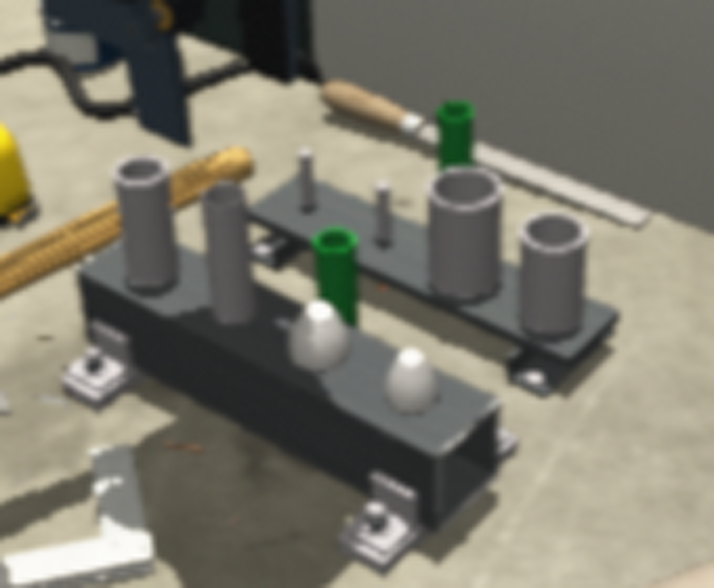

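Emit:
{"fn": "send_rows", "kwargs": {"plan": [[32,12,0,0],[70,26,0,0],[108,41,5,0],[140,54,20,0],[149,58,40,0]]}}

```text
t: 15.25
tool_pos: [582.4, -202.9, 183.2]
ee_rot: [1.0, -0.012, 0.002, 0.001]
contact_force: [-0.7, 0.3, 0.3]
opening: 0.825
```

Emit:
{"fn": "send_rows", "kwargs": {"plan": [[0,0,5,0],[0,0,10,0],[0,0,12,0],[0,0,12,0],[0,0,12,0]]}}

```text
t: 15.67
tool_pos: [582.0, -202.6, 172.0]
ee_rot: [1.0, -0.012, 0.003, 0.001]
contact_force: [0.4, 0.3, -0.1]
opening: 0.824
```

```bash
python3 go.py 580 -199 76 -1.3;  python3 -c "
from h import *
save('scene','s17.png',(230,130,310,210),7.5)"
```

```text
t 15.6667 pos [ 582.  -202.6  172. ] head -1.4 shift [-2.6 -3.7 96. ] turn -0.1 dist 96.0 F [ 0.4  0.3 -0.1] open 75.12407443560258 tilt [ 0.0052 -0.0015 -1.    ]
```

View pics/s17.png

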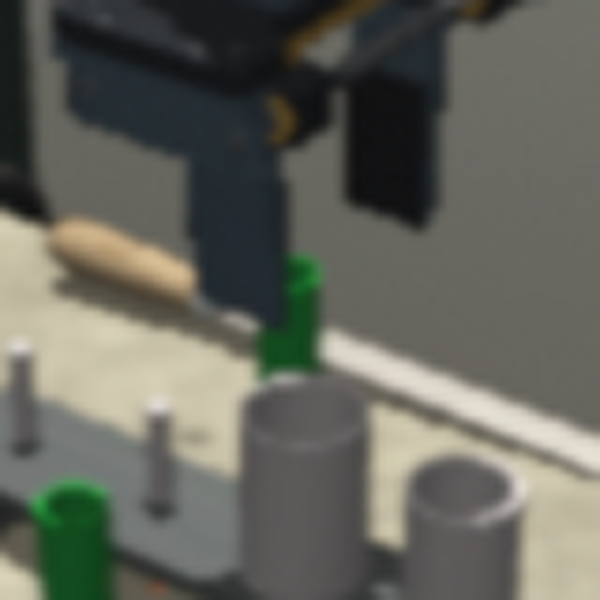

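Emit:
{"fn": "send_rows", "kwargs": {"plan": [[-2,-2,20,0],[-2,-4,45,0],[-2,-4,70,0],[-2,-4,85,0],[-2,-4,90,0]]}}

```text
t: 16.13
tool_pos: [579.7, -198.3, 80.8]
ee_rot: [1.0, -0.012, 0.002, 0.0]
contact_force: [-0.7, 0.0, -0.0]
opening: 0.823
```

Emit:
{"fn": "send_rows", "kwargs": {"plan": [[0,0,0,0],[0,0,0,0],[0,0,0,0]]}}

```text
t: 16.38
tool_pos: [580.4, -198.6, 82.2]
ee_rot: [1.0, -0.012, 0.003, 0.001]
contact_force: [0.3, 0.2, 1.6]
opening: 0.818
```

```bash
python3 go.py 580 -199 76 -1.3;  python3 -c "
from h import *
save('scene','s18.png',(230,130,310,210),7.5)"
```

```text
t 16.3833 pos [ 580.4 -198.6   82.2] head -1.4 shift [-0.4  0.4  6.2] turn -0.1 dist 6.0 F [0.3 0.2 1.6] open 74.62859145990753 tilt [ 0.0055 -0.0016 -1.    ]
```

View pics/s18.png

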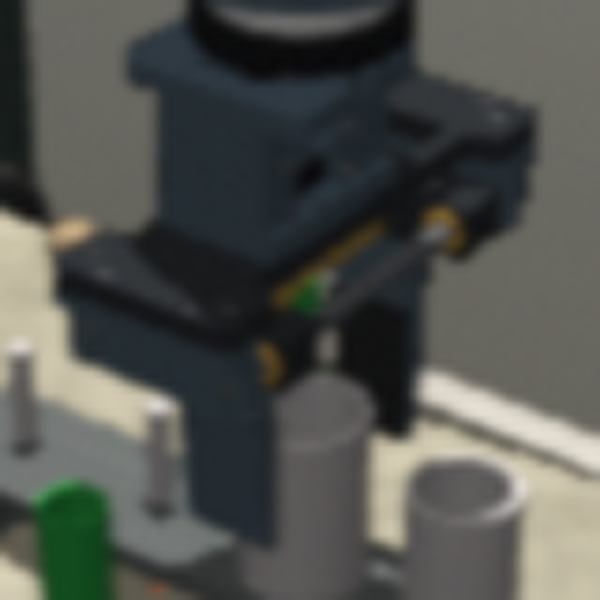

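Emit:
{"fn": "send_rows", "kwargs": {"plan": [[0,0,3,0],[0,0,5,0],[0,0,5,0]]}}

```text
t: 16.68
tool_pos: [580.4, -198.7, 77.2]
ee_rot: [1.0, -0.012, 0.003, 0.001]
contact_force: [-0.2, -0.2, 0.1]
opening: 0.821
```

Emit:
{"fn": "send_rows", "kwargs": {"plan": [[0,0,0,0],[0,0,0,0],[0,0,0,0],[0,0,0,0],[0,0,0,0]], "jaw": 35}}

```text
t: 17.1
tool_pos: [580.7, -198.7, 77.3]
ee_rot: [1.0, -0.012, 0.003, 0.001]
contact_force: [2.6, -0.6, 0.8]
opening: 0.512
```

Emit:
{"fn": "send_rows", "kwargs": {"plan": [[0,0,0,0],[0,0,0,0],[0,0,0,0]]}}

```text
t: 17.35
tool_pos: [580.7, -198.7, 77.3]
ee_rot: [1.0, -0.012, 0.003, 0.001]
contact_force: [-0.1, -0.1, 0.5]
opening: 0.516
```

```bash
python3 go.py 580 -199 180 -1.3
```

```text
t 17.35 pos [ 580.7 -198.7   77.3] head -1.4 shift [-1.000e-01  5.000e-01 -1.027e+02] turn -0.1 dist 103.0 F [-0.1 -0.1  0.5] open 47.01770192758023 tilt [ 0.0063 -0.002  -1.    ]
```

Emit:
{"fn": "send_rows", "kwargs": {"plan": [[0,0,-10,0],[0,0,-35,0],[0,0,-65,0],[0,0,-90,0],[0,0,-97,0]]}}

```text
t: 17.77
tool_pos: [581.4, -199.1, 178.8]
ee_rot: [1.0, -0.012, 0.005, 0.002]
contact_force: [0.7, -0.8, -1.8]
opening: 0.517
```

Emit:
{"fn": "send_rows", "kwargs": {"plan": [[-20,1,0,0],[-55,2,0,0],[-95,3,0,0],[-130,3.5,0,0],[-149,4,0,0]]}}

```text
t: 18.18
tool_pos: [428.1, -198.2, 176.6]
ee_rot: [1.0, -0.012, 0.004, 0.001]
contact_force: [0.3, -0.2, -3.5]
opening: 0.514
```

Emit:
{"fn": "send_rows", "kwargs": {"plan": [[0,0,0,0],[0,0,0,0],[0,0,0,0]]}}

```text
t: 18.43
tool_pos: [428.6, -198.4, 176.8]
ee_rot: [1.0, -0.012, 0.004, 0.001]
contact_force: [-0.3, 0.3, -2.3]
opening: 0.513
```

```bash
python3 go.py 429 -206 153 -1.3;  python3 -c "
from h import *
save('scene','s19.png',(190,150,270,230),7.5)
C=lambda X:np.round((proj('scene',X)-[190,150])*7.5+3.3)
p=sensors.sense()['tool_pos'];print(C((p[0],p[1],p[2]-47)),C((428,-203,72)),C((428,-203,102)),C((428,-206,72)))"
```

```text
t 18.4333 pos [ 428.6 -198.4  176.8] head -1.42 shift [ 0.4  7.5 23.8] turn -0.12 dist 25.0 F [-0.3  0.3 -2.3] open 46.76894901364372 tilt [ 0.0084 -0.0028 -1.    ]
[333. 399.] [351. 548.] [346. 475.] [358. 551.]
```

View pics/s19.png

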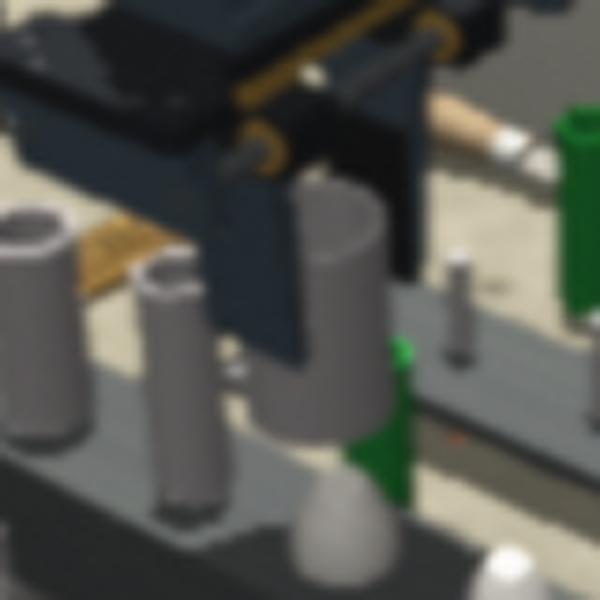

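Emit:
{"fn": "send_rows", "kwargs": {"plan": [[0.5,3,0,0],[0.5,6,6,0],[0.5,8,14,0],[0.5,8.5,20,0],[0.5,8.5,22,0]]}}

```text
t: 18.9
tool_pos: [429.0, -206.9, 153.2]
ee_rot: [1.0, -0.012, 0.003, 0.001]
contact_force: [0.0, 0.0, -2.4]
opening: 0.514
```

Emit:
{"fn": "send_rows", "kwargs": {"plan": [[0,0,0,0],[0,0,0,0],[0,0,0,0]]}}

```text
t: 19.15
tool_pos: [429.1, -206.9, 153.2]
ee_rot: [1.0, -0.012, 0.003, 0.001]
contact_force: [0.1, 0.3, -2.2]
opening: 0.512
```

```bash
python3 go.py 429 -207 119 -1.3;  python3 -c "
from h import *
save('scene','s20.png',(190,150,270,230),7.5)"
```

```text
t 19.15 pos [ 429.1 -206.9  153.2] head -1.4 shift [-0.3  0.1 34.2] turn -0.1 dist 34.0 F [ 0.1  0.3 -2.2] open 46.68774811589481 tilt [ 0.0067 -0.0017 -1.    ]
```

View pics/s20.png

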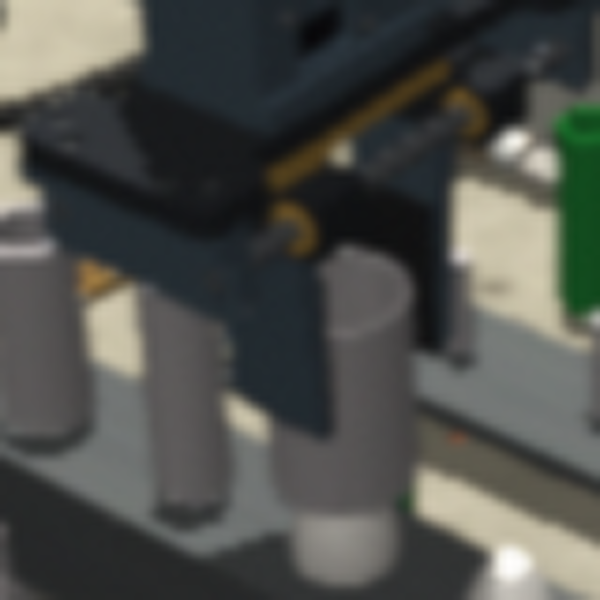

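Emit:
{"fn": "send_rows", "kwargs": {"plan": [[0,0,7,0],[0,0,14,0],[0,0,21,0],[0,0,27,0],[0,0,30,0]]}}

```text
t: 19.62
tool_pos: [429.0, -206.7, 122.2]
ee_rot: [1.0, -0.012, 0.003, 0.001]
contact_force: [-0.3, 0.3, -2.4]
opening: 0.514
```

Emit:
{"fn": "send_rows", "kwargs": {"plan": [[0,0,0,0],[0,0,0.5,0],[0,0,1,0],[0,0,1.5,0],[0,0,1.5,0]]}}

```text
t: 20.03
tool_pos: [429.0, -206.8, 120.9]
ee_rot: [1.0, -0.012, 0.003, 0.001]
contact_force: [-0.3, 0.5, -2.4]
opening: 0.512
```

Emit:
{"fn": "send_rows", "kwargs": {"plan": [[0,0,0.5,0],[0,0,1,0],[0,0,1.5,0],[0,0,2,0],[0,0,2,0]]}}

```text
t: 20.45
tool_pos: [429.2, -206.8, 119.2]
ee_rot: [1.0, -0.012, 0.003, 0.001]
contact_force: [-1.9, 1.2, 8.2]
opening: 0.515
```

Contact at the expected height (~119.3); release.

Emit:
{"fn": "send_rows", "kwargs": {"plan": [[0,0,0,0],[0,0,0,0],[0,0,0,0],[0,0,0,0],[0,0,0,0]], "jaw": 75}}

```text
t: 20.87
tool_pos: [429.2, -206.8, 119.2]
ee_rot: [1.0, -0.012, 0.003, 0.001]
contact_force: [0.0, 0.2, -1.0]
opening: 0.816
```

Emit:
{"fn": "send_rows", "kwargs": {"plan": [[0,0,-15,0],[0,0,-40,0],[0,0,-70,0],[0,0,-85,0],[0,0,-90,0]]}}

```text
t: 21.28
tool_pos: [429.5, -207.3, 211.6]
ee_rot: [1.0, -0.012, 0.005, 0.002]
contact_force: [0.8, -1.6, 0.7]
opening: 0.822
```

```bash
python3 go.py 577.5 -266.5 170 -1.3;  python3 -c "
from h import *
save('scene','s21.png',(160,140,330,280),4.2)"
```

```text
t 21.2833 pos [ 429.5 -207.3  211.6] head -1.4 shift [148.9  55.4  43.3] turn -0.1 dist 165.0 F [ 0.8 -1.6  0.7] open 74.9429055077914 tilt [ 0.0097 -0.0036 -0.9999]
```

View pics/s21.png

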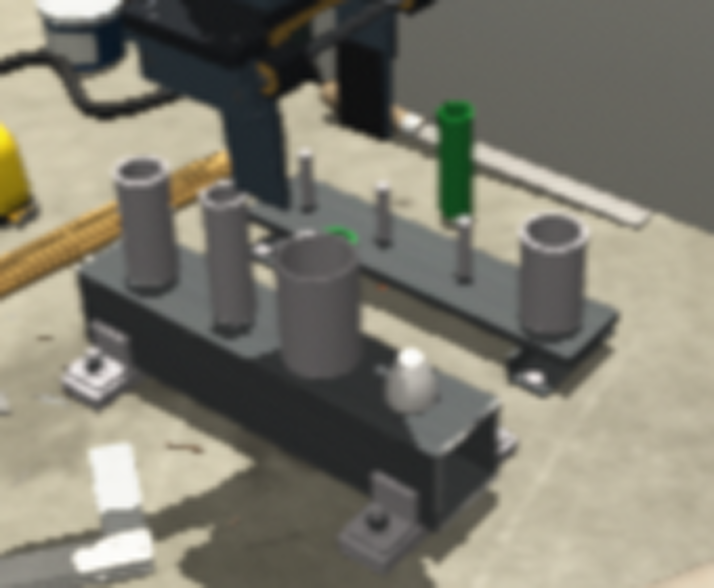

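Emit:
{"fn": "send_rows", "kwargs": {"plan": [[32,12,0,0],[70,26,0,0],[108,41,5,0],[138,54,20,0],[146,56,40,0]]}}

```text
t: 21.75
tool_pos: [578.7, -269.2, 171.5]
ee_rot: [1.0, -0.012, 0.006, 0.003]
contact_force: [-2.6, 0.6, -0.2]
opening: 0.825
```

Emit:
{"fn": "send_rows", "kwargs": {"plan": [[0,0,0,0],[0,0,0,0],[0,0,0,0]], "jaw": 70}}

```text
t: 22.0
tool_pos: [577.9, -268.7, 171.4]
ee_rot: [1.0, -0.012, 0.006, 0.002]
contact_force: [-0.6, 0.4, 0.3]
opening: 0.765
```

```bash
python3 go.py 577.5 -267 71 -1.3;  python3 -c "
from h import *
save('scene','s22.png',(240,130,320,210),7.5)"
```

```text
t 22.0 pos [ 577.9 -268.7  171.4] head -1.4 shift [ -1.5  -2.2 100.4] turn -0.1 dist 100.0 F [-0.6  0.4  0.3] open 69.77242574052337 tilt [ 0.0114 -0.0046 -0.9999]
```

View pics/s22.png

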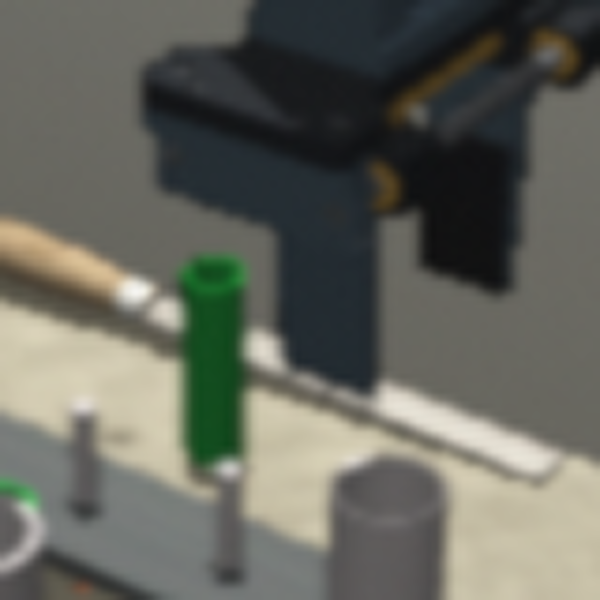

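Emit:
{"fn": "send_rows", "kwargs": {"plan": [[-1.5,-2,20,0],[-1.5,-2,48,0],[-1.5,-2,75,0],[-1.5,-2,92,0],[-1.5,-2,98,0]]}}

```text
t: 22.47
tool_pos: [576.1, -266.6, 72.9]
ee_rot: [1.0, -0.012, 0.005, 0.002]
contact_force: [-0.5, -0.3, -0.9]
opening: 0.768
```

Emit:
{"fn": "send_rows", "kwargs": {"plan": [[0,0,0,0],[0,0,0,0],[0,0,0,0]]}}

```text
t: 22.72
tool_pos: [576.7, -266.9, 74.6]
ee_rot: [1.0, -0.012, 0.006, 0.002]
contact_force: [1.2, 0.2, 0.6]
opening: 0.765
```

```bash
python3 go.py 577.5 -267 71 -1.3;  python3 -c "
from h import *
save('scene','s23.png',(240,140,320,220),7.5)"
```

```text
t 22.7167 pos [ 576.7 -266.9   74.6] head -1.42 shift [0.8 0.  3.6] turn -0.12 dist 4.0 F [1.2 0.2 0.6] open 69.74448955515501 tilt [ 0.0121 -0.005  -0.9999]
```

View pics/s23.png

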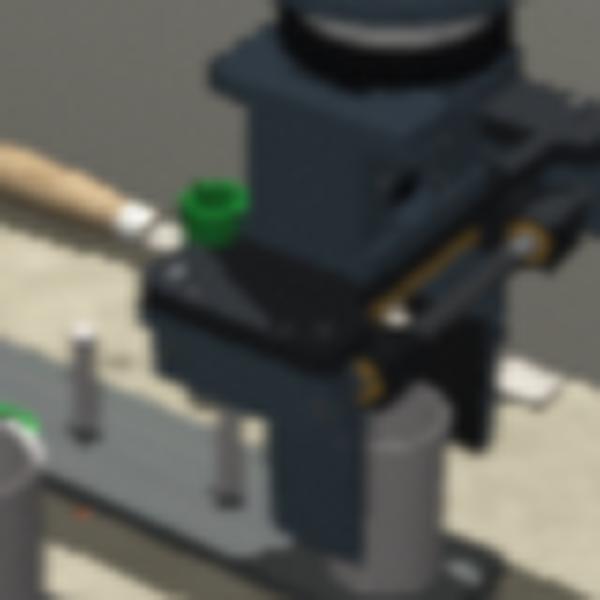

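Emit:
{"fn": "send_rows", "kwargs": {"plan": [[1,0,2,0],[1,0,3,0],[1,0,3,0]]}}

```text
t: 23.02
tool_pos: [578.0, -267.2, 71.9]
ee_rot: [1.0, -0.012, 0.006, 0.003]
contact_force: [0.2, 0.2, 0.4]
opening: 0.77
```

Emit:
{"fn": "send_rows", "kwargs": {"plan": [[0,0,0,0],[0,0,0,0],[0,0,0,0],[0,0,0,0],[0,0,0,0]], "jaw": 30}}

```text
t: 23.43
tool_pos: [578.2, -267.2, 71.9]
ee_rot: [1.0, -0.012, 0.007, 0.003]
contact_force: [0.8, -0.4, 1.0]
opening: 0.451
```

Emit:
{"fn": "send_rows", "kwargs": {"plan": [[0,0,0,0],[0,0,0,0],[0,0,0,0]]}}

```text
t: 23.68
tool_pos: [578.2, -267.2, 72.0]
ee_rot: [1.0, -0.012, 0.007, 0.003]
contact_force: [-0.4, 0.7, 0.6]
opening: 0.448
```

Emit:
{"fn": "send_rows", "kwargs": {"plan": [[0,0,-10,0],[0,0,-35,0],[0,0,-65,0],[0,0,-90,0],[0,0,-97,0]]}}

```text
t: 24.1
tool_pos: [578.3, -267.4, 173.6]
ee_rot: [1.0, -0.012, 0.009, 0.004]
contact_force: [1.5, -0.7, 0.1]
opening: 0.447
```

Emit:
{"fn": "send_rows", "kwargs": {"plan": [[-20,1,0,0],[-55,2,0,0],[-95,3,0,0],[-130,3.5,0,0],[-147,4,0,0]]}}

```text
t: 24.52
tool_pos: [427.0, -266.5, 170.5]
ee_rot: [1.0, -0.012, 0.008, 0.003]
contact_force: [0.3, -0.6, -1.6]
opening: 0.451
```

Emit:
{"fn": "send_rows", "kwargs": {"plan": [[0,0,0,0],[0,0,0,0],[0,0,0,0]]}}

```text
t: 24.77
tool_pos: [427.6, -266.7, 170.6]
ee_rot: [1.0, -0.013, 0.008, 0.003]
contact_force: [1.4, -0.2, -1.5]
opening: 0.449
```

```bash
python3 go.py 428 -274.5 148 -1.3;  python3 -c "
from h import *
save('scene','s24.png',(210,160,290,240),7.5)"
```

```text
t 24.7667 pos [ 427.6 -266.7  170.6] head -1.44 shift [ 0.3  7.6 22.7] turn -0.14 dist 24.0 F [ 1.4 -0.2 -1.5] open 40.9828628743041 tilt [ 0.0154 -0.0069 -0.9999]
```

View pics/s24.png

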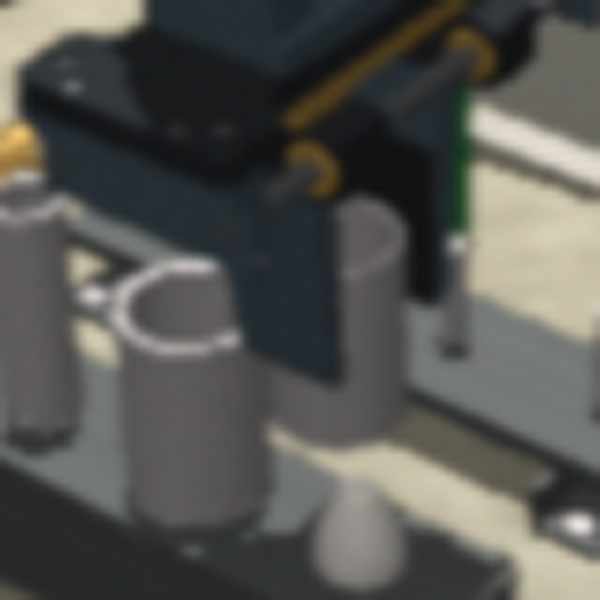

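Emit:
{"fn": "send_rows", "kwargs": {"plan": [[0,3,0,0],[0,6,6,0],[0,8,14,0],[0,8,20,0],[0,8,22,0]]}}

```text
t: 25.23
tool_pos: [427.7, -274.6, 147.0]
ee_rot: [1.0, -0.012, 0.007, 0.003]
contact_force: [-0.4, -0.4, -1.9]
opening: 0.452
```

Emit:
{"fn": "send_rows", "kwargs": {"plan": [[0,0,0,0],[0,0,0,0],[0,0,0,0]]}}

```text
t: 25.48
tool_pos: [427.7, -274.6, 147.1]
ee_rot: [1.0, -0.012, 0.007, 0.003]
contact_force: [0.7, -0.2, -1.6]
opening: 0.451
```

```bash
python3 go.py 428 -274.5 113 -1.3;  python3 -c "
from h import *
save('scene','s25.png',(210,160,290,240),7.5)"
```

```text
t 25.4833 pos [ 427.7 -274.6  147.1] head -1.43 shift [-0.2 -0.3 34.1] turn -0.13 dist 34.0 F [ 0.7 -0.2 -1.6] open 41.133448674816904 tilt [ 0.014  -0.0056 -0.9999]
```

View pics/s25.png

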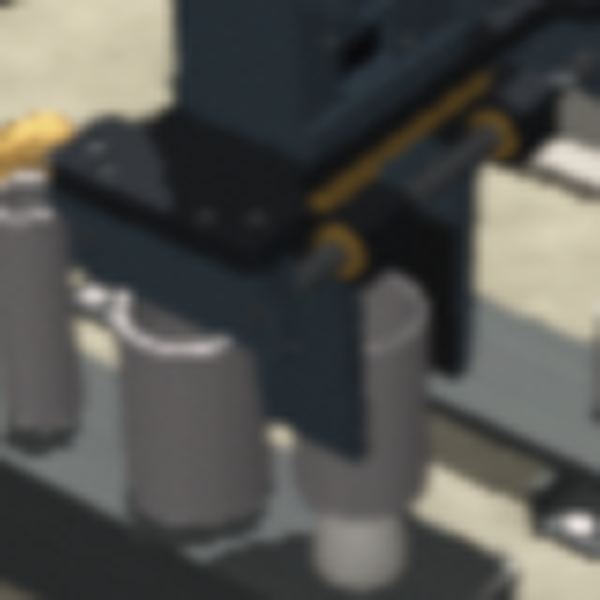

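Emit:
{"fn": "send_rows", "kwargs": {"plan": [[0,0,7,0],[0,0,14,0],[0,0,21,0],[0,0,27,0],[0,0,30,0]]}}

```text
t: 25.95
tool_pos: [427.9, -274.5, 116.1]
ee_rot: [1.0, -0.012, 0.007, 0.002]
contact_force: [0.1, 0.3, -1.8]
opening: 0.45
```

Emit:
{"fn": "send_rows", "kwargs": {"plan": [[0,0,0,0],[0,0,0.5,0],[0,0,1,0],[0,0,1.5,0],[0,0,1.5,0]]}}

```text
t: 26.37
tool_pos: [428.0, -274.6, 114.7]
ee_rot: [1.0, -0.012, 0.007, 0.003]
contact_force: [-0.3, 0.5, -2.3]
opening: 0.453
```

Emit:
{"fn": "send_rows", "kwargs": {"plan": [[0,0,0.5,0],[0,0,1,0],[0,0,1.5,0],[0,0,1.5,0],[0,0,1.5,0]]}}

```text
t: 26.78
tool_pos: [428.1, -274.7, 113.8]
ee_rot: [1.0, -0.012, 0.007, 0.003]
contact_force: [-2.9, 2.0, 12.1]
opening: 0.45
```

Emit:
{"fn": "send_rows", "kwargs": {"plan": [[0,0,0,0],[0,0,0,0],[0,0,0,0],[0,0,0,0],[0,0,0,0]], "jaw": 72}}

```text
t: 27.2
tool_pos: [428.1, -274.7, 113.8]
ee_rot: [1.0, -0.012, 0.007, 0.003]
contact_force: [0.8, -0.6, -0.2]
opening: 0.774
```

Emit:
{"fn": "send_rows", "kwargs": {"plan": [[0,0,-15,0],[0,0,-40,0],[0,0,-75,0],[0,0,-110,0],[0,0,-120,0]]}}

```text
t: 27.62
tool_pos: [427.7, -275.0, 238.3]
ee_rot: [1.0, -0.012, 0.009, 0.005]
contact_force: [0.4, -1.0, 1.0]
opening: 0.792
```

Emit:
{"fn": "send_rows", "kwargs": {"plan": [[0,30,0,0],[0,70,0,0],[0,110,0,0],[0,150,0,0],[0,180,0,0]]}}

```text
t: 28.03
tool_pos: [422.7, -457.9, 239.8]
ee_rot: [1.0, -0.013, 0.009, 0.005]
contact_force: [0.2, 0.7, 0.7]
opening: 0.787
```

```bash
python3 go.py 428 -500 220 -1.3;  python3 -c "
from h import *
save('scene','s26.png',(160,140,330,280),4.2);save('top','t26.png',(190,120,340,280),3.7)"
```

```text
t 28.0333 pos [ 422.7 -457.9  239.8] head -1.46 shift [ 5.9 41.7 20.4] turn -0.16 dist 47.0 F [0.2 0.7 0.7] open 71.81228971013591 tilt [ 0.0185 -0.01   -0.9998]
```

View pics/s26.png

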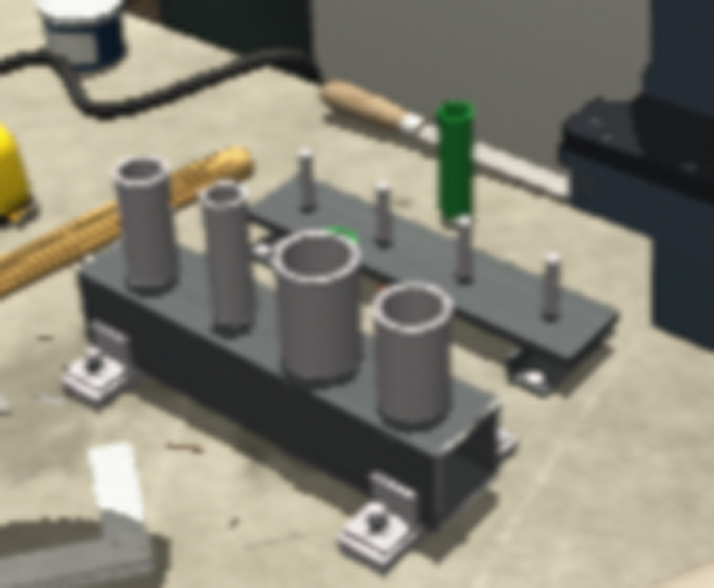

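View pics/t26.png

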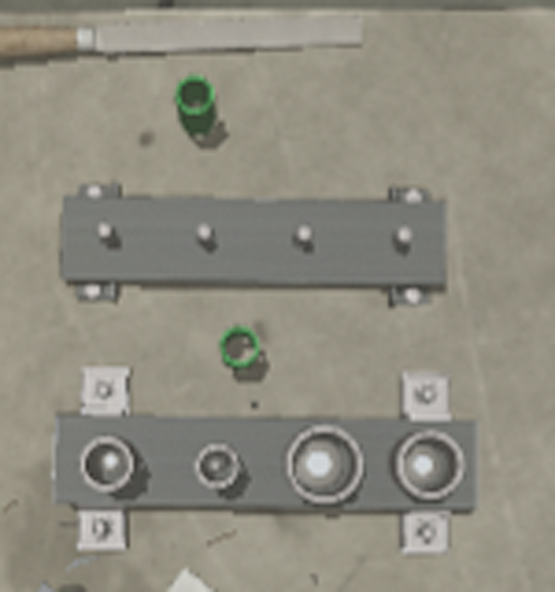

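```bash
python3 - <<'E'
from h import *
P=lambda u:np.array([190+(u[0]+.5)/3.7-.5,120+(u[1]+.5)/3.7-.5])
for n,u,z,p in zip('badc',[(107,464),(218,467),(324,464),(429,464)],[147,157,142,137],[(429.5,-67.6),(428.4,-135.4),(427.2,-202.5),(425.9,-271)]):
    X=at('top',P(u),z); print(n,X.round(1),'off',(X[:2]-p).round(1))
Pz=lambda u:np.array([160+u[0]/4.2,140+u[1]/4.2])
for n,u,z in zip('badc',[(142,171),(225,194),(316,255),(413,306)],[147,157,142,137]): print('scene',n,at('scene',Pz(u),z).round(1))
optics.get_image('top')
for l in('tape_measure','weld_magnet'):
    print(l,[(r['position'],r['confidence']) for r in optics.place_of(l,'top')][:1])
E
```

```text
b [428.4 -68.6 147. ] off [-1.1 -1. ]
a [ 426.2 -138.   157. ] off [-2.2 -2.6]
d [ 427.2 -204.3  142. ] off [ 0.  -1.8]
c [ 426.5 -270.8  137. ] off [0.6 0.2]
scene b [424.9 -73.4 147. ]
scene a [ 424.6 -140.8  157. ]
scene d [ 424.5 -207.   142. ]
scene c [ 423.9 -274.4  137. ]
tape_measure [([138.1, 222.2], 0.78)]
weld_magnet [([377.3, 187.3], 0.61)]
```

All four rims sit where fully seated, upright stubs should be, and the robot is clear of everything. I'm handing in.

```bash
python3 -c "
from plant import bot,sensors
s=sensors.sense();print(s['t'],s['contact_force'],s['joint_velocities'])
print(bot.finish_job())"
```

```text
28.2833 [ 0.13211669  0.32817045 -0.71073415] [ 0.01579192 -0.01323808  0.01358762 -0.00082132  0.00087868 -0.00122495]
the job is handed in; nothing more can be done
None
```

I moved all four stubs to the header one by one, in the order b, a, d, c from the left. Each was lowered over its own plug until the wrist felt contact, then released. I handed in at about 28 s of the 80 s allowed; no verdict is reported.

**Position:** In the last top picture the stub rims lie within about 3.5 mm of the plug centres (limit 9 mm): b 1.5, a 3.4, d 1.8, c 0.6. They look upright, and the robot stands clear of everything.

**Disagreement:** The scene camera puts the rims about 3 to 6 mm from where I measured the plugs. The shift is much the same for all four, so I take most of it as camera calibration and hand-picked pixels. The bore clearance on the plugs also limits how far off a seated stub can be.

**Seating height:** b, d and c made contact within about 1.5 mm of the expected height. Stub a made contact about 3 to 4 mm lower than planned. I put that down to the grip: the tool shifted as the fingers closed, with about 10 to 14 N of side force on the rack pin.

**Bystanders:** I never went near the tape measure, the welding magnet or the green look-alikes. The network's readings before and after differ by at most about 4 pixels (roughly 10 mm). That is within its noise, so it does not show that they moved.

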